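# Prop open the stock chest

### The job

Lift the lid of the grey stock chest by its bar handle until it stands up by itself, swing the orange-tipped prop rod up under it, then lower the lid gently by the handle, without letting it drop or forcing it, until the rod's tip sits fully home in the yellow-framed holding hole and carries the lid. Leave the lid resting on the rod and the jars and other things undisturbed.

Things in the scene. Friction and masses are not known exactly. Their poses are not given: they have to be found in the camera images.
- chest: grey open-topped stock chest, fixed, 210 mm deep (its x), 260 mm wide (its y), 90 mm tall, walls 6 mm; origin at the centre of its underside. Its +x points to the hinge side, its -y to the rod side; the lid overhangs the rod side to 164 mm from the middle. Yaw is about a quarter turn, give or take 15 degrees
- chest_hinge (a point): middle of the lid's hinge axis: 105 mm along the chest's +x and 90 mm above the table; the axis runs along the chest's y
- lid (a joint): angle of the flat blue lid (rad): 0 shut, 1.38 fully open at its stop. 210 mm from hinge to front edge, 20 mm thick, about 0.7 kg. Stiff hinge (friction about 0.3 N m): left at 1.25 or more it stays up by itself, lower down it falls shut. With the rod in the hole it stands somewhere from 0.48 to 0.8, depending on the rod's length: to be found by feel (the lid stops)
- lid_handle (a point): centre of the round steel bar handle, 11 mm thick, 120 mm long along the chest's y, on the lid's front edge: 245 mm from the hinge axis, 10.5 mm above it with the lid shut; 29 mm clear between bar and lid or chest. It circles about the hinge axis with the lid (height 100 mm shut, about 330 mm at 1.3 rad). The bar can turn between the fingers
- hole (a point): mouth of the holding hole in the lid's underside (yellow frame there and on the lid's top): 18 mm along the lid, 22 mm across, 14 mm deep; 150 mm from the hinge axis, 143 mm to the chest's -y, in the rod's swing plane. It moves with the lid. On both sides of it the underside is a smooth flat white strip along which the rod's tip rolls
- hole_pad: the black rubber pad that closes the hole, 18 x 22 x 4 mm, on which the rod's tip bears when it is fully home; origin at the middle of its lower face, 14 mm in from the hole's mouth, moving with the lid. It is springy (8 N per mm, gives up to 3 mm). A light spring catch in the mouth gives a small bump before the tip is home. About 5 to 8 N pressed down on the handle once the lid has stopped seats it; some 15 N is forcing
- rod_angle (a joint): angle of the prop rod (rad): 0 level, tip to the chest's front (-x); pi/2 upright; more leans back to the hinge; range -0.25 to 2.15, start -0.2 to -0.02. Friction (0.06 N m) keeps it where left; in the hole 1.4 to 1.7. Left at 1.75 to 2.0, the tip meets the strip of the coming-down lid and is pushed forwards into the hole; left too far forwards it is pushed away and the lid falls past
- rod_pivot (a point): pivot of the prop rod on the chest's rod side: 10 mm along the chest's -x, 143 mm to its -y, 72 mm above the table; axis along the chest's y
- rod_grip (a point): point to pinch on the rod's orange grip peg, 12 mm thick, which sticks out 84 mm sideways from the rod along the chest's -y, 70 mm from the pivot; this point lies 62 mm out from the rod. It circles about the pivot with the rod. The peg can turn between the fingers
- rod: the telescopic prop rod, 12 mm steel tube, origin at the pivot. It ends in an orange ball roller tip 12 mm across, its centre 104 to 130 mm from the pivot: the clamped length differs from start to start and is not reported
- jar_in_a_mid (a point): white jar with blue cap standing in the chest, 48 mm wide, 60 mm tall; its centre
- jar_in_b_mid (a point): the other such jar in the chest; its centre
- jar_a: white jar with blue cap, 70 mm wide, 90 mm tall, a bystander; origin at its underside
- jar_b: white jar with blue cap, 60 mm wide, 75 mm tall, a bystander; origin at its underside
- jar_c: white jar with blue cap, 60 mm wide, 75 mm tall, a bystander; origin at its underside
- canister: tall white canister, 100 mm wide, 160 mm tall, a bystander; origin at its underside
- pot: small white bowl, 70 mm wide, 50 mm tall, a bystander; origin at its underside
- brush: black hand brush lying on the table, a bystander; origin at its underside

How it is judged (in metres and radians):
On the way, in this order (a step that is already met when the one before it is completed fails the run):
1. the lid is lifted until it stands nearly upright (over 1.15 rad) (value of joint lid above 1.15 rad), for 0.2 s.
2. the prop rod is swung up (over 1.35 rad) while the lid is still up (value of joint rod_angle above 1.35 rad and value of joint lid above 0.9 rad), for 0.2 s.
At the end, for the whole second after the job is handed in: the lid stands at 0.45 to 0.85 rad at rest, carried by the prop rod (at 1.35 to 1.75 rad) whose tip bears on the pad in the holding hole with more than 0.3 N (contact force between rod and hole_pad above 0.3 N and value of joint lid between 0.45 and 0.85 rad and value of joint rod_angle between 1.35 and 1.75 rad and velocity of joint lid between -0.05 and 0.05 rad/s); the robot touches nothing.
It fails at once if the lid is dropped: it falls faster than 1.1 rad/s (velocity of joint lid below -1.1 rad/s).
It fails at once if the lid is forced on the rod: the tip presses on the pad with more than 25 N (contact force between rod and hole_pad above 25 N).
It fails at once if a jar or other bystander is moved more than 30 mm (distance of any of jar_a, jar_b, jar_c, canister, pot, brush, jar_in_a_mid, jar_in_b_mid from where it was at the start of the episode above 0.03 m).
It also fails if it takes over 72 s, if anything falls off the work surface, if the arm or the gripper's body presses on something with over 40 N, if the wrist force passes 120 N, or if a joint passes its speed limit or range.

### The arm

A 6-joint arm with a two-finger parallel gripper is mounted at the origin on the work surface. World frame = base frame: x ahead of the robot, y to its left, z up, the work surface at z = 0. Lengths are in m, angles in degrees, forces in N, time in s.
With the tool pointing down it reaches from about 0.4 to 0.825 m from the base axis. Payload 7 kg.
Tool frame: the origin (TCP) lies at the very end of the fingers, on their centre line; the grasp point (between the pads) lies 19 mm behind it; z points along the fingers, y is the line along which they close (so a half turn about z gives the same grasp; the last joint's range is limited). The gripper opens to 88 mm and grips with 3 to 60 N. Pads are 19 mm wide; open, the fingers measure 130 mm over their backs; the gripper's body (78 mm by 193 mm) begins 47 mm behind the grasp point.
Start: joints at [81.022, 20.546, 0.682, 0, -70.136, -16.507], TCP at [0.29, 0.609, 0.227] pointing down, gripper open.
Joint ranges: [-176.03, 176.03], [-82.01, 121.73], [-58.28, 71.71], [-173.87, 95.51], [-174.79, -0.11], [-173.66, 173.66]. Speed limits (degrees/s): [136.94, 136.94, 172.46, 180, 180, 180].

### API

Orientations are given as [roll, pitch, yaw] about the fixed x, y, z axes, in that order (R = Rz(yaw) Ry(pitch) Rx(roll)).
In Python, from plant import r gives the robot as it stands. The module is installed in compiled form; this text tells all that it offers.
- The arm moves only by the tool jog_arm, never from a script. Its arguments are lists of equal length, an entry for each row: "travel": the shift along the tool's x, y, z each as a share of 50 cm, from -1 to 1, a list of three; "dr": the turn, a rotation vector about the tool's x, y, z each as a share of 360 degrees, from -1 to 1, a list of three; "claw": the opening, from 0 (shut) to 1 (fully open). A call has exactly 10 rows; each row is the pose to reach, as a shift and turn from the pose commanded when the call began, along the tool's axes at that moment, turning the shorter way round; what a row does not reach only later rows make up. A row lasts 1/8 s, in which the tool goes at most 62.5 mm and 10.7 degrees, less where a joint would pass 70% of its speed; a pose out of reach is approached as far as the arm can. A call with a number of a shift or a turn outside -1 to 1 is refused whole. A call with a gripper value outside its range is refused whole. The fingers move at their own pace and stop on an object; "newtons" is the grip in N (left out, the last holds). Time passes only in rows, so rows that repeat a pose let the fingers close, or fill a call up. It gives the time, the measured TCP pose, the force, the opening and the grip force at its end, in the units of the state.
- r.get_state(): the state, without advancing time (a new reading comes with each control period).
- r.capture(name): name is "scene" or "side" or "wrist"; returns a dict with "pixels" (384x512x3 uint8, red, green, blue), "range_z" (384x512 float32, m along the optical axis (not along the pixel's ray), 0 where there is no reading), "fx", "fy", "cx", "cy" (pixels), "position" and "attitude" of the camera in the world; the wrist camera has in their place "hand_eye" (4x4, takes a point from camera to tool coordinates, whose origin is the TCP and whose axes are the flange's). Camera axes: x right, y up, looking along -z (the intrinsics and any distortion apply to the point x, -y, -z); pixel columns grow to the right and rows downward; lengths in m; the calibration is good to about 2 mm. A picture is of the moment at which its call begins: read the wrist's pose just before it.
- r.close_job(): hands the job in; it is judged then, once.
Trained networks look in the newest picture that a camera, given by its name, has taken for a name from the list of things; names that differ only in an ending like _2 or _b are one class to them, and where a whole thing is asked for, a point or a joint stands for the part that bears it (a point fixed in the world has none). Each returns a list of dicts, best first, with "conf" (0 to 1); they miss things now and then, are a little off and sometimes report something else, mostly with a low value. They report only what shows in the picture. A call takes as long as a camera call.
- r.boxes_of(name, camera): "extent" ([left, top, right, bottom] in pixels, round what is visible of it).
- r.regions_of(name, camera): "pixels" (384x512 bool, what is visible of it) and "extent" ([left, top, right, bottom] in pixels, round what is visible of it).
- r.tip_of(name, camera): "at" ([column, row] in pixels: a listed point, or the origin of a listed thing).
The state is a dict: "time_s": time; "joints": joint angles; "qd": joint speeds; "joint_torque": joint torques, N m; "tcp_pos": TCP position; "eef_rot": TCP orientation; "contact_force": force on the tool from outside, world axes, zero at the start; "moment": the same for the moment, N m; "gripper_width": finger opening in m; "gripper_force": force on a finger pad.
Only numpy, scipy, OpenCV 4.12 (cv2) and the standard library are available. Lean on these libraries where they do the work, as an engineer would, in place of code of your own. Each camera call takes 0.05 s, during which the arm holds its last target. There are 200 camera calls.

## Working session

There is one attempt and no reset: what is moved stays moved. The work goes in short steps, Python scripts to look and compute and a tool call to move; the robot and the scene stay as the last step left them, time stands still between calls to the robot, and variables do not carry over. Pictures are saved under pics/ and viewed, at most 10 in all, crops included, and the job is handed in when it is done.

Besides the shell and the picture viewer there is one more tool, called after ">>>" as name(argument=value, ...) on one line, values as JSON. jog_arm: Moves the arm, as the interface text tells. Its arguments: {"type":"object","properties":{"travel":{"type":"array"},"dr":{"type":"array"},"claw":{"type":"array"},"newtons":{"type":"number"}},"required":["travel","dr","claw"]}

```bash
mkdir -p pics; cat > h.py <<'E'
import numpy as np, cv2
from scipy.spatial.transform import Rotation as R
from plant import r
def att(c):
    a=np.array(c["attitude"],float)
    if a.shape==(3,3): return a
    if a.size==4: return None
    return R.from_euler('xyz',a,degrees=True).as_matrix()
def pts(c):
    z=c["range_z"]; v,u=np.mgrid[0:384,0:512]
    P=np.stack([(u-c["cx"])/c["fx"]*z,-(v-c["cy"])/c["fy"]*z,-z],-1)
    return P@att(c).T+np.array(c["position"])
def save(n,c): cv2.imwrite(f"pics/{n}.png",c["pixels"][:,:,::-1])
E
python3 - <<'E'
from h import *
s=r.get_state(); print(s)
for n in("scene","side"):
    c=r.capture(n); save(n,c); print(n,{k:v for k,v in c.items() if k not in("pixels","range_z")})
    P=pts(c)
    for t in("chest","lid_handle","rod_grip","rod_pivot","hole","chest_hinge","rod"):
        for d in r.tip_of(t,n)[:1]:
            u,v=np.round(d["at"]).astype(int)
            if 0<=u<512 and 0<=v<384: print(t,d["conf"],d["at"],P[v,u].round(3))
E
cd pics; python3 -c "
import cv2,numpy as np
cv2.imwrite('both.png',np.vstack([cv2.imread('scene.png'),cv2.imread('side.png')])[:, :])
a=np.hstack([cv2.imread('scene.png'),cv2.imread('side.png')]);cv2.imwrite('b2.png',cv2.resize(a,(800,300)))"
```

```text
{'time_s': 0.0, 'joints': array([ 8.10226810e+01,  2.05895813e+01,  6.32910809e-01, -2.03766581e-02,
       -7.01339792e+01, -1.65084089e+01]), 'qd': array([-0.00963477, -0.05244902,  0.08532947,  0.08754643, -0.01284665,
       -0.10170081]), 'joint_torque': array([-8.31979196e-05, -5.82719564e+01,  2.93053901e+01,  6.99709877e+00,
        7.01659505e-03, -1.52853718e-04]), 'tcp_pos': array([0.29023974, 0.60887401, 0.22563623]), 'eef_rot': array([ 1.79907644e+02, -7.39543647e-03, -2.54926615e+01]), 'contact_force': array([ 0.33384785, -0.39824036,  0.65176424]), 'moment': array([-0.01113576, -0.0086888 , -0.00538249]), 'gripper_force': 0.0, 'gripper_width': 0.08739255889426593}
scene {'fx': 382.75977393381476, 'fy': 382.75977393381476, 'cx': 260.02440921600447, 'cy': 194.33588875503392, 'position': array([1.21946292, 0.09610003, 1.08952902]), 'attitude': array([34.62176814,  0.68562398, 97.57408011])}
chest 0.87 [263.6, 192.2] [0.542 0.007 0.112]
lid_handle 0.87 [220.2, 172.6] [ 0.479 -0.146  0.104]
rod_grip 0.44 [232.5, 233.5] [ 0.676 -0.074  0.066]
rod_pivot 0.94 [255.2, 219.7] [ 0.637 -0.009  0.097]
hole 0.57 [244.8, 214.6] [ 0.63  -0.04   0.109]
chest_hinge 0.83 [294.4, 177.0] [0.469 0.095 0.108]
side {'fx': 397.67246227770556, 'fy': 397.67246227770556, 'cx': 254.03768798320314, 'cy': 192.20718840804537, 'position': array([ 0.17946439, -0.89459434,  1.12099457]), 'attitude': array([ 43.69673909,   0.73383944, -21.81831497])}
chest 0.8 [243.5, 221.2] [ 0.447 -0.102  0.111]
lid_handle 0.85 [257.9, 229.0] [ 0.49  -0.118  0.066]
rod_grip 0.6 [304.0, 208.6] [ 0.705 -0.047 -0.001]
rod_pivot 0.96 [276.4, 198.9] [ 0.585 -0.052  0.11 ]
hole 0.72 [283.8, 201.9] [ 0.603 -0.078  0.114]
chest_hinge 0.8 [226.0, 184.7] [0.447 0.08  0.109]
```

View pics/scene.png

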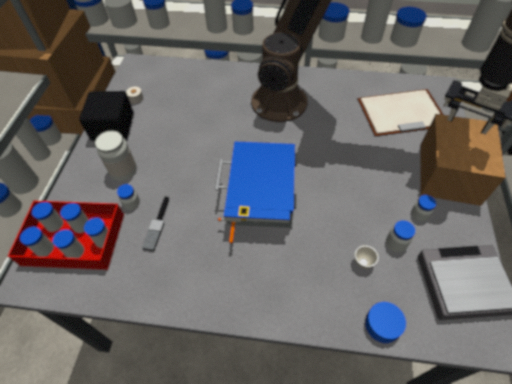

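View pics/side.png

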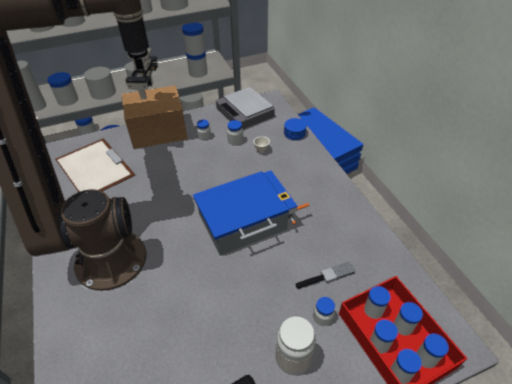

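The scene shows the chest near the table's middle. Its handle (220,172) faces world -y, and the rod side with the orange peg (232,235) faces +x. The brown box and the arm stay clear of it.

```bash
python3 - <<'E'
from h import *
for n in("scene","side"):
    c=r.capture(n); P=pts(c); hsv=cv2.cvtColor(c["pixels"],cv2.COLOR_RGB2HSV)
    H,S,V=hsv[...,0],hsv[...,1],hsv[...,2]
    reg=(abs(P[...,0]-.55)<.25)&(abs(P[...,1])<.25)&(c["range_z"]>0)
    m=reg&(H>100)&(H<130)&(S>120)&(P[...,2]>.09)
    q=P[m]; print(n,"top z",np.median(q[:,2]),len(q))
    for e in (0,1):
        mm=cv2.erode(m.astype(np.uint8),np.ones((3,3))) if e else m
        qq=P[mm>0]; print(cv2.minAreaRect(qq[:,:2].astype(np.float32)))
    o=reg&(H<14)&(S>150)&(V>120); print("orange",o.sum(),P[o].min(0).round(3),P[o].max(0).round(3),np.median(P[o],0).round(3))
    vv,uu=np.nonzero(o)
    # ray-plane intersection at z=.09 for orange
    print(np.c_[uu,vv,P[o].round(3)][::6])
    y=reg&(H>20)&(H<35)&(S>150); print("yellow",y.sum(),P[y].mean(0).round(3))
    R_=r.regions_of("lid_handle",n)
    if R_: 
        mm=R_[0]["pixels"]; q=P[mm]; print("handle",R_[0]["conf"],R_[0]["extent"],len(q)); vv,uu=np.nonzero(mm); 
        A=att(c); d=np.c_[(uu-c["cx"])/c["fx"],-(vv-c["cy"])/c["fy"],-np.ones(len(uu))]@A.T; p0=np.array(c["position"]); X=p0+d*((.1-p0[2])/d[:,2:3])
        print(cv2.minAreaRect(X[:,:2].astype(np.float32)))
E
```

```text
scene top z 0.10847603606490946 4780
((0.4819379448890686, -0.008309289813041687), (0.30725517868995667, 0.21290135383605957), 3.5673954486846924)
((0.4842708110809326, -0.008255593478679657), (0.3006324768066406, 0.20366759598255157), 3.7324631214141846)
orange 58 [ 0.611 -0.126 -0.004] [ 0.701 -0.07   0.068] [ 0.666 -0.077  0.063]
[[ 2.19e+02  2.19e+02  6.23e-01 -1.26e-01  5.70e-02]
 [ 2.31e+02  2.27e+02  6.50e-01 -8.20e-02  6.20e-02]
 [ 2.30e+02  2.29e+02  6.22e-01 -9.60e-02 -4.00e-03]
 [ 2.34e+02  2.30e+02  6.57e-01 -7.20e-02  5.80e-02]
 [ 2.33e+02  2.32e+02  6.67e-01 -7.30e-02  6.30e-02]
 [ 2.33e+02  2.34e+02  6.75e-01 -7.10e-02  6.50e-02]
 [ 2.32e+02  2.36e+02  6.84e-01 -7.30e-02  6.80e-02]
 [ 2.29e+02  2.38e+02  6.56e-01 -9.30e-02 -1.00e-03]
 [ 2.32e+02  2.39e+02  6.92e-01 -7.20e-02  6.40e-02]
 [ 2.31e+02  2.41e+02  7.01e-01 -7.30e-02  6.70e-02]]
yellow 50 [ 0.616 -0.047  0.108]
handle 0.67 [412.4, 194.4, 436.9, 222.6] 518
((0.5280906558036804, 0.497224897146225), (0.05868472903966904, 0.11291065067052841), 59.38481903076172)
side top z 0.10859966037349089 4027
((0.48132896423339844, -0.012567207217216492), (0.30536994338035583, 0.21836012601852417), 2.7162561416625977)
((0.48109692335128784, -0.015486814081668854), (0.29830726981163025, 0.2093590497970581), 3.613218307495117)
orange 32 [ 0.616 -0.133 -0.002] [ 0.717 -0.023  0.069] [ 0.671 -0.08   0.063]
[[ 3.04e+02  2.04e+02  7.17e-01 -2.30e-02 -2.00e-03]
 [ 3.03e+02  2.05e+02  6.79e-01 -7.90e-02  6.60e-02]
 [ 3.00e+02  2.06e+02  6.67e-01 -7.90e-02  6.60e-02]
 [ 2.98e+02  2.07e+02  6.60e-01 -7.80e-02  6.20e-02]
 [ 2.99e+02  2.08e+02  6.60e-01 -8.60e-02  6.60e-02]
 [ 2.93e+02  2.23e+02  6.16e-01 -1.30e-01  5.30e-02]]
yellow 29 [ 0.615 -0.048  0.109]
handle 0.75 [192.4, 169.3, 301.9, 240.0] 4507
((0.4857946038246155, -0.027755439281463623), (0.31325283646583557, 0.26465144753456116), 3.3716931343078613)
```

```bash
cat >> h.py <<'E'
YAW=3.6; C0=np.array([.4690,-.0115])
def W(x,y,z,yaw=None,C=None):  # chest -> world
    a=np.radians((YAW if yaw is None else yaw)+90); C=C0 if C is None else C
    return np.array([C[0]+x*np.cos(a)-y*np.sin(a),C[1]+x*np.sin(a)+y*np.cos(a),z])
def bar(t,gp=.019):  # TCP for vertical tool gripping bar at lid angle t
    return W(.105-.245*np.cos(t)+.0105*np.sin(t),0,.09+.245*np.sin(t)+.0105*np.cos(t)-gp)
def rel(p,rot=None,base=None):
    s=r.get_state(); b=base or (s["tcp_pos"],s["eef_rot"]); Rb=R.from_euler('xyz',b[1],degrees=True)
    t=Rb.inv().apply(np.array(p)-b[0])/.5
    q=(Rb.inv()*R.from_euler('xyz',rot if rot is not None else [180,0,YAW],degrees=True)).as_rotvec(degrees=True)/360
    return t.round(4),q.round(4)
E
python3 - <<'E'
from h import *
B=([.29,.609,.227],[180,0,-25.5])
print(rel([.29,.609,.33],B[1],B)); print(rel([.45,0,.33],None,B)); print(rel(bar(0)+[0,0,.14],None,B))
c=r.capture("scene");P=pts(c); print(P[115:170:12,425:500:15].round(2))
E
```

```text
(array([-0.   ,  0.   , -0.206]), array([0., 0., 0.]))
(array([ 0.8132,  0.9616, -0.206 ]), array([ 0.    ,  0.    , -0.0808]))
(array([0.9936, 1.2106, 0.011 ]), array([ 0.    ,  0.    , -0.0808]))
[[[ 0.01  0.59  0.  ]
  [ 0.18  0.57  0.16]
  [ 0.28  0.57  0.25]
  [-0.72  1.15 -0.63]
  [ 0.33  0.62  0.31]]

 [[ 0.09  0.58  0.01]
  [ 0.24  0.56  0.16]
  [ 0.23  0.61  0.16]
  [ 0.23  0.66  0.16]
  [ 0.32  0.65  0.25]]

 [[ 0.19  0.55  0.05]
  [ 0.29  0.55  0.16]
  [ 0.29  0.6   0.16]
  [ 0.28  0.65  0.16]
  [ 0.28  0.7   0.16]]

 [[ 0.25  0.55  0.05]
  [ 0.35  0.55  0.16]
  [ 0.34  0.59  0.16]
  [ 0.34  0.64  0.16]
  [ 0.33  0.69  0.16]]

 [[ 0.31  0.54  0.05]
  [ 0.4   0.54  0.16]
  [ 0.39  0.58  0.16]
  [ 0.38  0.63  0.15]
  [ 0.38  0.68  0.16]]]
```

>>> jog_arm(travel=[[0,0,-0.1],[0.1,0.12,-0.1],[0.2,0.24,-0.1],[0.3,0.36,-0.1],[0.4,0.48,-0.1],[0.5,0.6,-0.1],[0.6,0.72,-0.1],[0.7,0.84,-0.1],[0.8,0.96,-0.1],[0.81,0.97,-0.1]], dr=[[0,0,0],[0,0,-0.02],[0,0,-0.04],[0,0,-0.06],[0,0,-0.08],[0,0,-0.081],[0,0,-0.081],[0,0,-0.081],[0,0,-0.081],[0,0,-0.081]], claw=[1,1,1,1,1,0.8,0.6,0.5,0.5,0.5])

```text
time_s: 2.3
tcp_pos: [0.43, 0.0625, 0.2772]
eef_rot: [-180.0, -0.1, 3.7]
contact_force: [1.3, 0.8, -0.0]
gripper_width: 0.046
gripper_force: 0.0
```

```bash
python3 - <<'E'
from h import *
s=r.get_state();print(s["tcp_pos"],s["eef_rot"]); print(rel(bar(0)+[0,-.03,.16]))
E
```

```text
[0.42996464 0.06247492 0.27719725] [-1.79955114e+02 -8.91336368e-02  3.71726504e+00]
(array([0.0637, 0.4926, 0.0711]), array([-0.0001, -0.0002,  0.0003]))
```

>>> jog_arm(travel=[[0.01,0.1,0.02],[0.03,0.2,0.04],[0.04,0.3,0.05],[0.05,0.4,0.06],[0.064,0.49,0.07],[0.064,0.49,0.07],[0.064,0.49,0.07],[0.064,0.49,0.07],[0.064,0.49,0.07],[0.064,0.49,0.07]], dr=[[0,0,0],[0,0,0],[0,0,0],[0,0,0],[0,0,0],[0,0,0],[0,0,0],[0,0,0],[0,0,0],[0,0,0]], claw=[0.5,0.5,0.4,0.3,0.25,0.25,0.25,0.25,0.25,0.25])

```text
time_s: 3.55
tcp_pos: [0.4776, -0.1775, 0.2419]
eef_rot: [180.0, -0.0, 3.7]
contact_force: [1.8, 0.0, 0.4]
gripper_width: 0.0221
gripper_force: 0.0
```

```bash
python3 - <<'E'
from h import *
s=r.get_state();print(s["tcp_pos"],s["eef_rot"],s["gripper_width"])
c=r.capture("wrist"); save("w1",c); print({k:v for k,v in c.items() if k not in("pixels","range_z")})
T=np.array(c["hand_eye"]); Rb=R.from_euler('xyz',s["eef_rot"],degrees=True).as_matrix()
z=c["range_z"]; v,u=np.mgrid[0:384,0:512]
P=np.stack([(u-c["cx"])/c["fx"]*z,-(v-c["cy"])/c["fy"]*z,-z],-1)@T[:3,:3].T+T[:3,3]
P=P@Rb.T+s["tcp_pos"]; np.save("w1.npy",P)
print(P[40:384:60,30:512:90].round(3))
for t in("lid_handle","rod_grip","hole","rod"):
    for d in r.tip_of(t,"wrist")[:1]:
        a=np.clip(np.round(d["at"]).astype(int),0,383); print(t,d,P[a[1],a[0]].round(3))
E
```

```text
[ 0.47761905 -0.17746722  0.24185026] [ 1.79998972e+02 -3.30720405e-02  3.74431840e+00] 0.022145402083219214
{'fx': 278.5472781662333, 'fy': 278.5472781662333, 'cx': 256.1858076833862, 'cy': 193.8226883176657, 'hand_eye': array([[-7.83425111e-04,  9.63875258e-01,  2.66352909e-01,
         7.12667500e-02],
       [ 9.99999442e-01,  9.43813151e-04, -4.74158405e-04,
         3.62197355e-04],
       [-7.08416933e-04,  2.66352389e-01, -9.63875460e-01,
        -1.59827676e-01],
       [ 0.00000000e+00,  0.00000000e+00,  0.00000000e+00,
         1.00000000e+00]])}
[[[ 0.605  0.043  0.111]
  [ 0.61  -0.041  0.11 ]
  [ 0.641 -0.108  0.001]
  [ 0.648 -0.224  0.002]
  [ 0.65  -0.331  0.023]
  [ 0.663 -0.455  0.004]]

 [[ 0.55   0.051  0.111]
  [ 0.556 -0.038  0.111]
  [ 0.566 -0.111  0.012]
  [ 0.575 -0.232  0.001]
  [ 0.583 -0.354  0.002]
  [ 0.586 -0.44   0.051]]

 [[ 0.49   0.06   0.111]
  [ 0.496 -0.034  0.111]
  [ 0.49  -0.116  0.032]
  [ 0.493 -0.24   0.002]
  [ 0.501 -0.37   0.001]
  [ 0.51  -0.5    0.001]]

 [[ 0.423  0.07   0.112]
  [ 0.429 -0.029  0.11 ]
  [ 0.515 -0.16   0.315]
  [ 0.401 -0.25   0.001]
  [ 0.518 -0.22   0.314]
  [ 0.437 -0.477  0.056]]

 [[ 0.488 -0.097  0.315]
  [ 0.503 -0.139  0.334]
  [ 0.501 -0.163  0.328]
  [ 0.5   -0.19   0.325]
  [ 0.507 -0.214  0.333]
  [ 0.497 -0.258  0.313]]

 [[ 0.499 -0.127  0.352]
  [ 0.5   -0.146  0.351]
  [ 0.503 -0.166  0.353]
  [ 0.504 -0.185  0.354]
  [ 0.504 -0.205  0.352]
  [ 0.505 -0.225  0.351]]]
lid_handle {'at': [234.2, 180.4], 'conf': 0.76} [ 0.482 -0.154  0.107]
hole {'at': [134.5, 38.3], 'conf': 0.64} [ 0.613 -0.054  0.111]
```

View pics/w1.png

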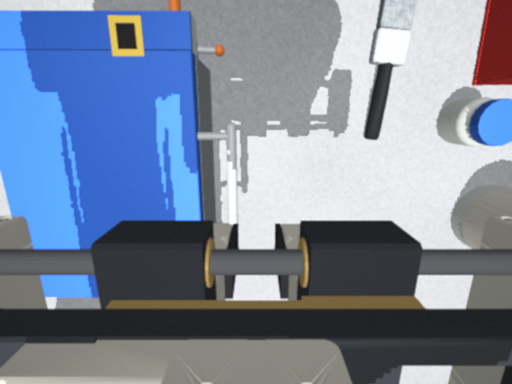

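The wrist view shows the handle bar at about (234,125-220), the yellow frame at (126,35) and the orange ball tip at (219,50). The brush, at (385,90), is well away.

```bash
python3 - <<'E'
from h import *
P=np.load("w1.npy"); im=cv2.imread("pics/w1.png"); hsv=cv2.cvtColor(im,cv2.COLOR_BGR2HSV); H,S,V=[hsv[...,i] for i in range(3)]
v,u=np.mgrid[0:384,0:512]
b=(P[...,2]>.095)&(P[...,2]<.115)&(u>222)&(u<250)&(v<222); q=P[b]; print("bar",len(q),np.median(q,0),q[:,0].max(),np.polyfit(q[:,0],q[:,1],1), [ (round(x,3),np.median(q[abs(q[:,0]-x)<.01,1]).round(4)) for x in (.49,.5,.51,.52,.53)])
y=(H>18)&(H<36)&(S>150)&(v<70)&(u<160); q=P[y]; print("yellow",len(q),(q.min(0)+q.max(0))/2)
o=(H<14)&(S>150)&(v<70)&(u>205); q=P[o]; print("tip",len(q),np.median(q,0),q.min(0),q.max(0))
o=(H<14)&(S>150)&(v<14)&(u<190)&(u>160); q=P[o]; print("peg",len(q),np.median(q,0))
# lid front edge
e=[]
for row in range(60,215,5):
    k=np.nonzero((P[row,:,2]>.1)&(P[row,:,2]<.12)&(u[row]<215))[0]
    k=k[P[row,k,1]<-.05]
    if len(k): e.append(P[row,k.max()])
e=np.array(e); print(np.polyfit(e[:,0],e[:,1],1),np.degrees(np.arctan(np.polyfit(e[:,0],e[:,1],1)[0])),e[::6].round(4))
print("pred bar",W(-.14,-.05,.1),"hole",W(-.045,-.143,.1),"tip",W(-.01-.115,-.143,.05))
E
```

```text
bar 1021 [ 0.49239614 -0.15086959  0.10655228] 0.5421367187879549 [ 0.06861923 -0.18443198] [(0.49, np.float64(-0.151)), (0.5, np.float64(-0.1502)), (0.51, np.float64(-0.1498)), (0.52, np.float64(-0.1487)), (0.53, np.float64(-0.1477))]
yellow 610 [ 0.58930278 -0.10281678  0.25541628]
tip 2162 [ 0.65734227 -0.45541747  0.02944123] [ 0.54866507 -0.46016402  0.00251811] [ 0.7073427  -0.12383796  0.40171905]
peg 97 [ 0.65678436 -0.08005979  0.06721527]
[ 0.06332259 -0.14720344] 3.6232794435319557 [[ 0.5987 -0.1088  0.1023]
 [ 0.5708 -0.1104  0.1045]
 [ 0.5417 -0.1123  0.1025]
 [ 0.5106 -0.1143  0.1005]
 [ 0.4785 -0.1164  0.1041]
 [ 0.4433 -0.1186  0.102 ]]
pred bar [ 0.52769201 -0.14808422  0.1       ] hole [ 0.6145434  -0.04743216  0.1       ] tip [ 0.61956664 -0.1272743   0.05      ]
```

```bash
python3 - <<'E'
from h import *
print(bar(0)); print(rel(bar(0)+[0,0,.06])); print(rel(bar(0)))
E
```

```text
[ 0.47779067 -0.15122374  0.0815    ]
(array([ 0.0039, -0.0534,  0.2002]), array([ 0.    , -0.    ,  0.0003]))
(array([ 0.0039, -0.0534,  0.3202]), array([ 0.    , -0.    ,  0.0003]))
```

>>> jog_arm(travel=[[0.004,-0.053,0.08],[0.004,-0.053,0.16],[0.004,-0.053,0.2],[0.004,-0.053,0.24],[0.004,-0.053,0.28],[0.004,-0.053,0.32],[0.004,-0.053,0.32],[0.004,-0.053,0.32],[0.004,-0.053,0.32],[0.004,-0.053,0.32]], dr=[[0,0,0],[0,0,0],[0,0,0],[0,0,0],[0,0,0],[0,0,0],[0,0,0],[0,0,0],[0,0,0],[0,0,0]], claw=[0.22,0.22,0.22,0.22,0.22,0.22,0.22,0,0,0], newtons=15)

```text
time_s: 5.05
tcp_pos: [0.4783, -0.1506, 0.0823]
eef_rot: [-179.9, -0.1, 3.7]
contact_force: [-0.3, 5.7, -1.9]
gripper_width: 0.0105
gripper_force: 15.0
```

```bash
python3 - <<'E'
from h import *
s=r.get_state();print(s["tcp_pos"],s["eef_rot"],s["gripper_width"],s["contact_force"])
p0=bar(0)
for t in np.arange(.05,1.4,.065): print(round(t,3),((bar(t)-p0)/.5).round(3)*[0,-1,-1], ((bar(t)-p0)[0]/.5).round(4))
E
```

```text
[ 0.47832319 -0.15063416  0.08228635] [-1.79931636e+02 -9.94539499e-02  3.65871045e+00] 0.010469218672761552 [-0.31272274  5.6791257  -1.88107007]
0.05 [-0.    -0.002 -0.024] -0.0001
0.115 [-0.    -0.006 -0.056] -0.0004
0.18 [-0.    -0.012 -0.087] -0.0007
0.245 [-0.    -0.02  -0.118] -0.0012
0.31 [-0.    -0.03  -0.148] -0.0019
0.375 [-0.    -0.042 -0.178] -0.0026
0.44 [-0.    -0.056 -0.207] -0.0035
0.505 [-0.    -0.071 -0.234] -0.0045
0.57 [-0.    -0.089 -0.261] -0.0056
0.635 [-0.    -0.108 -0.287] -0.0068
0.7 [-0.    -0.129 -0.311] -0.0081
0.765 [-0.    -0.151 -0.333] -0.0095
0.83 [-0.    -0.174 -0.355] -0.011
0.895 [-0.    -0.199 -0.374] -0.0126
0.96 [-0.    -0.226 -0.392] -0.0142
1.025 [-0.    -0.253 -0.409] -0.0159
1.09 [-0.    -0.281 -0.423] -0.0177
1.155 [-0.    -0.311 -0.436] -0.0195
1.22 [-0.    -0.341 -0.446] -0.0214
1.285 [-0.    -0.371 -0.455] -0.0234
1.35 [-0.    -0.402 -0.462] -0.0253
```

>>> jog_arm(travel=[[0,-0.002,-0.024],[0,-0.006,-0.056],[0,-0.012,-0.087],[0,-0.02,-0.118],[0,-0.03,-0.148],[0,-0.042,-0.178],[0,-0.056,-0.207],[0,-0.071,-0.234],[0,-0.089,-0.261],[0,-0.089,-0.261]], dr=[[0,0,0],[0,0,0],[0,0,0],[0,0,0],[0,0,0],[0,0,0],[0,0,0],[0,0,0],[0,0,0],[0,0,0]], claw=[0,0,0,0,0,0,0,0,0,0], newtons=20)

```text
time_s: 6.3
tcp_pos: [0.4755, -0.1074, 0.2139]
eef_rot: [179.9, -0.1, 3.7]
contact_force: [3.4, -5.4, 1.8]
gripper_width: 0.0103
gripper_force: 20.0
```

```bash
python3 - <<'E'
from h import *
s=r.get_state();print(s["tcp_pos"],bar(.57),s["eef_rot"],s["gripper_width"],s["contact_force"])
p0=bar(0.57); B=(p0,[180,0,YAW])
for t in np.linspace(.57,1.31,11)[1:]: print(round(t,3),rel(bar(t),None,B)[0])
E
```

```text
[ 0.47552757 -0.10735865  0.21387369] [ 0.47500275 -0.10691096  0.21204981] [ 1.79918975e+02 -1.20073108e-01  3.73989357e+00] 0.01028543428250901 [ 3.38980106 -5.36803     1.83007225]
0.644 [ 0.     -0.022  -0.0289]
0.718 [ 0.     -0.046  -0.0561]
0.792 [ 0.     -0.072  -0.0814]
0.866 [ 0.     -0.0997 -0.1048]
0.94 [ 0.     -0.1292 -0.126 ]
1.014 [ 0.     -0.1601 -0.145 ]
1.088 [ 0.     -0.1923 -0.1616]
1.162 [ 0.     -0.2257 -0.1759]
1.236 [ 0.     -0.26   -0.1876]
1.31 [ 0.     -0.2951 -0.1967]
```

>>> jog_arm(travel=[[0,-0.022,-0.029],[0,-0.046,-0.056],[0,-0.072,-0.081],[0,-0.1,-0.105],[0,-0.129,-0.126],[0,-0.16,-0.145],[0,-0.192,-0.162],[0,-0.226,-0.176],[0,-0.26,-0.188],[0,-0.295,-0.197]], dr=[[0,0,0],[0,0,0],[0,0,0],[0,0,0],[0,0,0],[0,0,0],[0,0,0],[0,0,0],[0,0,0],[0,0,0]], claw=[0,0,0,0,0,0,0,0,0,0])

```text
time_s: 7.55
tcp_pos: [0.4663, 0.0388, 0.3131]
eef_rot: [179.8, -0.2, 3.7]
contact_force: [2.3, -3.2, 10.0]
gripper_width: 0.0103
gripper_force: 20.0
```

```bash
python3 - <<'E'
from h import *
s=r.get_state();print(s["tcp_pos"],bar(1.31),s["eef_rot"],s["gripper_width"],s["contact_force"])
E
```

```text
[0.46631716 0.0388104  0.31308576] [0.46573667 0.04036913 0.31042274] [ 1.79838914e+02 -1.78177923e-01  3.66070729e+00] 0.010294091378376 [ 2.27544185 -3.21941983  9.95698077]
```

```bash
python3 - <<'E'
from h import *
g=W(-.0792,-.214,.042); print(g); B=(np.array([.4663,.0388,.3131]),[180,0,YAW])
print(rel(g+[0,0,.34],None,B)[0],rel(g+[0,0,.15],None,B)[0])
E
```

```text
[ 0.68755073 -0.07710655  0.042     ]
[ 0.4271  0.2591 -0.1378] [0.4271 0.2591 0.2422]
```

>>> jog_arm(travel=[[0,0,0],[0,0,0],[0,0,0],[0,0,0],[0,0,-0.06],[0,0,-0.12],[0,0,-0.18],[0,0,-0.18],[0,0,-0.18],[0,0,-0.18]], dr=[[0,0,0],[0,0,0],[0,0,0],[0,0,0],[0,0,0],[0,0,0],[0,0,0],[0,0,0],[0,0,0],[0,0,0]], claw=[0.3,0.5,0.5,0.5,0.5,0.5,0.5,0.5,0.5,0.5])

```text
time_s: 8.8
tcp_pos: [0.4651, 0.0399, 0.3996]
eef_rot: [180.0, 0.1, 3.7]
contact_force: [0.3, -0.4, 0.1]
gripper_width: 0.0439
gripper_force: 0.0
```

>>> jog_arm(travel=[[0.1,0.06,0],[0.2,0.12,0],[0.3,0.18,0],[0.4,0.24,0],[0.43,0.26,0.1],[0.43,0.26,0.2],[0.43,0.26,0.3],[0.43,0.26,0.4],[0.43,0.26,0.4],[0.43,0.26,0.4]], dr=[[0,0,0],[0,0,0],[0,0,0],[0,0,0],[0,0,0],[0,0,0],[0,0,0],[0,0,0],[0,0,0],[0,0,0]], claw=[0.5,0.5,0.5,0.5,0.5,0.5,0.5,0.5,0.5,0.5])

```text
time_s: 10.05
tcp_pos: [0.6894, -0.0761, 0.2024]
eef_rot: [180.0, -0.1, 3.7]
contact_force: [0.4, 0.7, 1.2]
gripper_width: 0.0432
gripper_force: 0.0
```

```bash
python3 - <<'E'
from h import *
s=r.get_state();print(s["tcp_pos"],s["eef_rot"]);print(rel(W(-.0792,-.214,.042)))
c=r.capture("side"); save("s2",c); P=pts(c); hsv=cv2.cvtColor(c["pixels"],cv2.COLOR_RGB2HSV); H,S,V=[hsv[...,i] for i in range(3)]
# lid plane
m=(H>100)&(H<130)&(S>120)&(abs(P[...,0]-.48)<.16)&(P[...,1]>-.06)&(P[...,1]<.2)&(P[...,2]>.12); q=P[m]; print(len(q),q.min(0),q.max(0))
o=(H<14)&(S>150)&(V>110)&(abs(P[...,0]-.66)<.07)&(abs(P[...,1]+.08)<.08);print(P[o].round(3)[::3])
n=np.linalg.svd(q-q.mean(0))[2][2]; print(n, np.arctan2(np.hypot(n[0],n[1]),abs(n[2])))
E
```

```text
[ 0.6894263  -0.07606759  0.20239887] [ 1.79950556e+02 -9.70021335e-02  3.70141542e+00]
(array([-0.0044,  0.0016,  0.3208]), array([ 0.0001, -0.0003,  0.0003]))
2451 [0.32359047 0.02761003 0.12005527] [0.59491424 0.09379663 0.64808895]
[[ 0.698 -0.073  0.063]
 [ 0.692 -0.077  0.065]
 [ 0.676 -0.077  0.065]
 [ 0.685 -0.082  0.067]
 [ 0.665 -0.075  0.062]
 [ 0.675 -0.079  0.063]
 [ 0.684 -0.084  0.064]
 [ 0.657 -0.082  0.069]
 [ 0.669 -0.083  0.064]
 [ 0.648 -0.079  0.064]
 [ 0.659 -0.079  0.059]
 [ 0.632 -0.079  0.065]
 [ 0.642 -0.082  0.064]
 [ 0.651 -0.088  0.066]
 [ 0.634 -0.082  0.062]
 [ 0.644 -0.086  0.062]
 [ 0.632 -0.087  0.062]
 [ 0.62  -0.129  0.055]]
[ 0.05657253 -0.97812466 -0.20017918] 1.3692555242236661
```

View pics/s2.png

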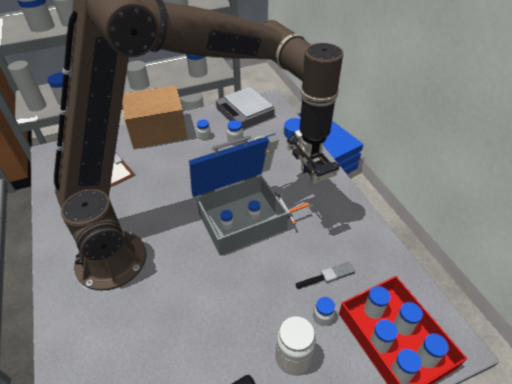

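The lid stands up by itself (230,165), with both jars upright in the chest and the peg at (300,208) free below the gripper.

>>> jog_arm(travel=[[-0.004,0.003,0.1],[-0.004,0.003,0.2],[-0.004,0.003,0.26],[-0.004,0.003,0.3],[-0.004,0.003,0.318],[-0.004,0.003,0.318],[-0.004,0.003,0.318],[-0.004,0.003,0.318],[-0.004,0.003,0.318],[-0.004,0.003,0.318]], dr=[[0,0,0],[0,0,0],[0,0,0],[0,0,0],[0,0,0],[0,0,0],[0,0,0],[0,0,0],[0,0,0],[0,0,0]], claw=[0.5,0.5,0.5,0.5,0.5,0.5,0,0,0,0], newtons=15)

```text
time_s: 11.35
tcp_pos: [0.6866, -0.0763, 0.0418]
eef_rot: [-179.9, -0.0, 3.7]
contact_force: [0.4, 4.1, 0.9]
gripper_width: 0.011
gripper_force: 15.0
```

```bash
python3 - <<'E'
from h import *
def peg(a): return W(-.01-.07*np.cos(a),-.214,.072+.07*np.sin(a)-.019)
s=r.get_state();p=s["tcp_pos"];print(p,s["gripper_width"],s["contact_force"])
a0=-.17;print(peg(a0)); B=(peg(a0),[180,0,YAW])
for a in np.linspace(a0,1.87,20): print(round(a,2),rel(peg(a),None,B)[0])
E
```

```text
[ 0.6865927  -0.07634925  0.04175771] 0.011004454594246454 [0.39918632 4.08144396 0.87746555]
[ 0.6875376  -0.07689789  0.04115724]
-0.17 [0. 0. 0.]
-0.06 [ 0.      0.0017 -0.0149]
0.04 [-0.      0.0019 -0.0299]
0.15 [-0.      0.0004 -0.0449]
0.26 [-0.     -0.0027 -0.0596]
0.37 [-0.     -0.0073 -0.0739]
0.47 [-0.     -0.0134 -0.0876]
0.58 [ 0.     -0.021  -0.1006]
0.69 [-0.     -0.0299 -0.1127]
0.8 [-0.     -0.0401 -0.1238]
0.9 [-0.     -0.0514 -0.1337]
1.01 [-0.     -0.0636 -0.1423]
1.12 [-0.     -0.0768 -0.1496]
1.23 [ 0.     -0.0906 -0.1554]
1.33 [-0.     -0.105  -0.1598]
1.44 [-0.     -0.1198 -0.1625]
1.55 [-0.     -0.1348 -0.1636]
1.66 [ 0.     -0.1498 -0.1632]
1.76 [-0.     -0.1647 -0.1611]
1.87 [-0.     -0.1792 -0.1575]
```

>>> jog_arm(travel=[[0,0.002,-0.015],[0,0.002,-0.03],[0,0,-0.045],[0,-0.003,-0.06],[0,-0.007,-0.074],[0,-0.013,-0.088],[0,-0.021,-0.101],[0,-0.03,-0.113],[0,-0.04,-0.124],[0,-0.051,-0.134]], dr=[[0,0,0],[0,0,0],[0,0,0],[0,0,0],[0,0,0],[0,0,0],[0,0,0],[0,0,0],[0,0,0],[0,0,0]], claw=[0,0,0,0,0,0,0,0,0,0])

```text
time_s: 12.6
tcp_pos: [0.6847, -0.0513, 0.108]
eef_rot: [-180.0, 0.0, 3.7]
contact_force: [3.4, 4.1, -8.0]
gripper_width: 0.0116
gripper_force: 15.0
```

>>> jog_arm(travel=[[0,-0.013,-0.009],[0,-0.026,-0.016],[0,-0.04,-0.022],[0,-0.054,-0.026],[0,-0.069,-0.029],[0,-0.084,-0.03],[0,-0.099,-0.029],[0,-0.114,-0.027],[0,-0.128,-0.024],[0,-0.128,-0.024]], dr=[[0,0,0],[0,0,0],[0,0,0],[0,0,0],[0,0,0],[0,0,0],[0,0,0],[0,0,0],[0,0,0],[0,0,0]], claw=[0,0,0,0,0,0,0,0,0,0])

```text
time_s: 13.85
tcp_pos: [0.6809, 0.013, 0.1202]
eef_rot: [-180.0, -0.0, 3.7]
contact_force: [1.6, 0.2, 1.8]
gripper_width: 0.0113
gripper_force: 15.0
```

```bash
python3 - <<'E'
from h import *
s=r.get_state();print(s["tcp_pos"],s["gripper_width"],s["contact_force"]); p=s["tcp_pos"]
a=np.radians(YAW+90); d=p[:2]-C0; print("chest xy",d@[np.cos(a),np.sin(a)],d@[-np.sin(a),np.cos(a)], "angle",np.arctan2(p[2]+.019-.072,-(d@[np.cos(a),np.sin(a)]+.01)))
c=r.capture("side"); save("s3",c)
E
```

```text
[0.68092022 0.0129739  0.12017874] 0.011348288341770313 [1.5683575  0.22293352 1.83616019]
chest xy 0.011119026859600865 -0.21303877782254446 angle 1.875384524770072
```

View pics/s3.png

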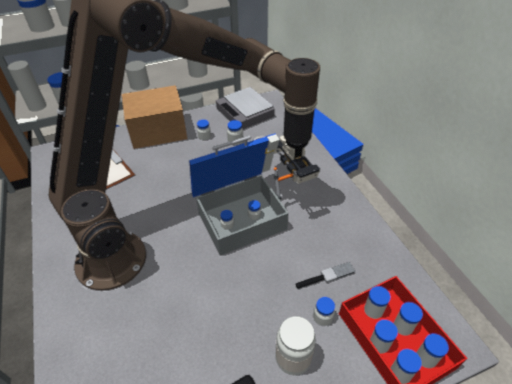

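>>> jog_arm(travel=[[0,0,0],[0,0,0],[0,0,0],[0.04,0,0],[0.06,0,-0.1],[0.06,0,-0.2],[0.06,0,-0.3],[0.06,0,-0.4],[0.06,0,-0.5],[0.06,0,-0.6]], dr=[[0,0,0],[0,0,0],[0,0,0],[0,0,0],[0,0,0],[0,0,0],[0,0,0],[0,0,0],[0,0,0],[0,0,0]], claw=[0.4,0.4,0.4,0.4,0.4,0.4,0.4,0.4,0.4,0.4])

```text
time_s: 15.15
tcp_pos: [0.7102, 0.0135, 0.4223]
eef_rot: [-180.0, 0.0, 3.7]
contact_force: [0.5, 0.0, -0.2]
gripper_width: 0.035
gripper_force: 0.0
```

```bash
python3 - <<'E'
from h import *
s=r.get_state();print(s["tcp_pos"],s["eef_rot"])
for d in(.09,.0): print(rel(np.array([.466,.0388,.312+d])))
for n in("side","scene"):
    c=r.capture(n); P=pts(c); hsv=cv2.cvtColor(c["pixels"],cv2.COLOR_RGB2HSV); H,S,V=[hsv[...,i] for i in range(3)]
    o=(H<14)&(S>150)&(V>110)&(abs(P[...,0]-.65)<.08)&(abs(P[...,1]-.02)<.08)&(P[...,2]>.05);print(P[o].round(3)[::3])
E
```

```text
[0.71020191 0.01353926 0.42228362] [-1.79990334e+02  6.61578828e-03  3.66665422e+00]
(array([-0.4842, -0.0816,  0.0406]), array([-0.    ,  0.    ,  0.0002]))
(array([-0.4841, -0.0816,  0.2206]), array([-0.    ,  0.    ,  0.0002]))
[[ 0.608  0.022  0.184]
 [ 0.608  0.015  0.185]
 [ 0.695  0.014  0.141]
 [ 0.684  0.008  0.144]
 [ 0.667  0.012  0.143]
 [ 0.677  0.008  0.142]
 [ 0.688  0.006  0.14 ]
 [ 0.661  0.008  0.143]
 [ 0.672  0.006  0.141]
 [ 0.641  0.008  0.146]
 [ 0.651  0.004  0.146]
 [ 0.663  0.004  0.141]
 [ 0.633  0.007  0.145]
 [ 0.644  0.005  0.143]
 [ 0.654  0.001  0.142]
 [ 0.624  0.005  0.145]
 [ 0.634  0.002  0.144]
 [ 0.616  0.003  0.146]
 [ 0.625 -0.002  0.146]
 [ 0.622  0.     0.14 ]]
[[ 0.61   0.021  0.187]
 [ 0.615  0.022  0.189]
 [ 0.617  0.022  0.186]
 [ 0.621  0.005  0.142]
 [ 0.622  0.005  0.138]
 [ 0.626  0.006  0.14 ]
 [ 0.631  0.012  0.143]
 [ 0.632  0.012  0.139]
 [ 0.637  0.007  0.141]
 [ 0.641  0.008  0.142]
 [ 0.618  0.001  0.098]
 [ 0.615  0.     0.086]
 [ 0.609 -0.001  0.07 ]
 [ 0.607 -0.001  0.062]
 [ 0.659  0.007  0.143]
 [ 0.661  0.007  0.141]
 [ 0.665  0.008  0.143]
 [ 0.667  0.017  0.142]
 [ 0.674  0.018  0.142]
 [ 0.677  0.018  0.142]
 [ 0.68   0.019  0.141]
 [ 0.688  0.017  0.143]
 [ 0.692  0.017  0.145]
 [ 0.696  0.018  0.146]]
```

>>> jog_arm(travel=[[-0.1,-0.02,0],[-0.2,-0.04,0],[-0.3,-0.06,0],[-0.4,-0.08,0],[-0.484,-0.082,0],[-0.484,-0.082,0.04],[-0.484,-0.082,0.1],[-0.484,-0.082,0.14],[-0.484,-0.082,0.18],[-0.484,-0.082,0.2]], dr=[[0,0,0],[0,0,0],[0,0,0],[0,0,0],[0,0,0],[0,0,0],[0,0,0],[0,0,0],[0,0,0],[0,0,0]], claw=[0.5,0.5,0.5,0.5,0.5,0.5,0.5,0.5,0.5,0.5])

```text
time_s: 16.5
tcp_pos: [0.466, 0.0389, 0.3196]
eef_rot: [180.0, 0.1, 3.7]
contact_force: [-0.2, -0.3, 0.2]
gripper_width: 0.0439
gripper_force: 0.0
```

>>> jog_arm(travel=[[0,0,0.01],[0,0,0.02],[0,0,0.02],[0,0,0.02],[0,0,0.02],[0,0,0.02],[0,0,0.02],[0,0,0.02],[0,0,0.02],[0,0,0.02]], dr=[[0,0,0],[0,0,0],[0,0,0],[0,0,0],[0,0,0],[0,0,0],[0,0,0],[0,0,0],[0,0,0],[0,0,0]], claw=[0.5,0.5,0.5,0,0,0,0,0,0,0], newtons=20)

```text
time_s: 17.75
tcp_pos: [0.4666, 0.0392, 0.3106]
eef_rot: [-180.0, -0.0, 3.7]
contact_force: [0.2, 0.7, -0.8]
gripper_width: 0.0103
gripper_force: 20.0
```

```bash
python3 - <<'E'
from h import *
s=r.get_state();p=s["tcp_pos"];print(p,s["gripper_width"],s["contact_force"])
a=np.radians(YAW+90); d=p[:2]-C0;x=d@[np.cos(a),np.sin(a)]; z=p[2]+.019-.09; print("lid",np.arctan2(z,.105-x)-np.arctan2(.0105,.245), "rad",np.hypot(z,.105-x))
B=(bar(1.29),[180,0,YAW])
for t in np.linspace(1.29,.89,11)[1:]: print(round(t,3),rel(bar(t),None,B)[0])
B=(bar(.89),[180,0,YAW])
for t in np.linspace(.89,.6,11)[1:]: print(round(t,3),rel(bar(t),None,B)[0])
E
```

```text
[0.46658202 0.03918446 0.31057928] 0.010327403180857344 [ 0.22577312  0.69990827 -0.82344432]
lid 1.3052275992359768 rad 0.24564768468240675
1.25 [-0.     0.019  0.005]
1.21 [-0.      0.0377  0.0108]
1.17 [-0.      0.0562  0.0173]
1.13 [-0.      0.0745  0.0245]
1.09 [-0.      0.0924  0.0325]
1.05 [-0.      0.11    0.0411]
1.01 [-0.      0.1272  0.0505]
0.97 [-0.      0.1441  0.0606]
0.93 [-0.      0.1605  0.0713]
0.89 [-0.      0.1765  0.0826]
0.861 [0.     0.0113 0.0086]
0.832 [0.     0.0223 0.0176]
0.803 [0.     0.0331 0.0269]
0.774 [-0.      0.0436  0.0365]
0.745 [0.     0.0539 0.0463]
0.716 [0.     0.0638 0.0565]
0.687 [0.     0.0734 0.067 ]
0.658 [0.     0.0828 0.0777]
0.629 [-0.      0.0918  0.0887]
0.6 [-0.      0.1005  0.1   ]
```

>>> jog_arm(travel=[[0,0.019,0.005],[0,0.038,0.011],[0,0.056,0.017],[0,0.0745,0.0245],[0,0.092,0.0325],[0,0.11,0.041],[0,0.127,0.0505],[0,0.144,0.0605],[0,0.1605,0.071],[0,0.1605,0.071]], dr=[[0,0,0],[0,0,0],[0,0,0],[0,0,0],[0,0,0],[0,0,0],[0,0,0],[0,0,0],[0,0,0],[0,0,0]], claw=[0,0,0,0,0,0,0,0,0,0])

```text
time_s: 19.0
tcp_pos: [0.4716, -0.0416, 0.2744]
eef_rot: [180.0, 0.0, 3.6]
contact_force: [0.5, -1.2, -1.9]
gripper_width: 0.0102
gripper_force: 20.0
```

```bash
cat >> h.py <<'E'
def st():
    s=r.get_state();p=s["tcp_pos"];a=np.radians(YAW+90); d=p[:2]-C0;x=d@[np.cos(a),np.sin(a)]; z=p[2]+.019-.09
    t=np.arctan2(z,.105-x)-np.arctan2(.0105,.245); print(p,s["gripper_width"],"F",s["contact_force"].round(1),"lid",t,"rad",np.hypot(z,.105-x)); return t
def arc(t0,t1,n=11):
    B=(bar(t0),[180,0,YAW])
    for t in np.linspace(t0,t1,n)[1:]: print(round(t,3),rel(bar(t),None,B)[0])
E
python3 - <<'E'
from h import *
t=st(); arc(t,.72)
E
```

```text
[ 0.47161653 -0.04163881  0.27444077] 0.010220132524589368 F [ 0.5 -1.2 -1.9] lid 0.9412691399420332 rad 0.2442928321869727
0.919 [-0.      0.009   0.0061]
0.897 [-0.      0.0178  0.0124]
0.875 [-0.      0.0265  0.0189]
0.853 [-0.      0.035   0.0256]
0.831 [-0.      0.0434  0.0325]
0.809 [-0.      0.0517  0.0395]
0.786 [-0.      0.0598  0.0468]
0.764 [-0.      0.0677  0.0542]
0.742 [-0.      0.0754  0.0618]
0.72 [-0.      0.083   0.0695]
```

>>> jog_arm(travel=[[0,0.009,0.006],[0,0.018,0.0125],[0,0.0265,0.019],[0,0.035,0.0255],[0,0.0435,0.0325],[0,0.0515,0.0395],[0,0.06,0.047],[0,0.0675,0.054],[0,0.0755,0.062],[0,0.083,0.0695]], dr=[[0,0,0],[0,0,0],[0,0,0],[0,0,0],[0,0,0],[0,0,0],[0,0,0],[0,0,0],[0,0,0],[0,0,0]], claw=[0,0,0,0,0,0,0,0,0,0])

```text
time_s: 20.25
tcp_pos: [0.4743, -0.0826, 0.24]
eef_rot: [-180.0, 0.0, 3.7]
contact_force: [-3.5, 1.4, 1.5]
gripper_width: 0.0103
gripper_force: 20.0
```

```bash
python3 - <<'E'
from h import *
t=st(); arc(t,t-.06)
c=r.capture("side"); P=pts(c); hsv=cv2.cvtColor(c["pixels"],cv2.COLOR_RGB2HSV); H,S,V=[hsv[...,i] for i in range(3)]
o=(H<14)&(S>150)&(V>110)&(abs(P[...,0]-.67)<.03)&(abs(P[...,1]-.0)<.08)&(P[...,2]>.05);q=np.median(P[o],0);print(o.sum(),q)
save("s4",c)
E
```

```text
[ 0.47425655 -0.08258193  0.23999061] 0.010308244733126639 F [-3.5  1.4  1.5] lid 0.7214817007861334 rad 0.2441916177201579
0.715 [0.     0.002  0.0021]
0.709 [0.     0.004  0.0043]
0.703 [0.     0.0061 0.0064]
0.697 [-0.      0.008   0.0086]
0.691 [0.     0.01   0.0108]
0.685 [0.    0.012 0.013]
0.679 [0.     0.0139 0.0152]
0.673 [0.     0.0159 0.0174]
0.667 [0.     0.0178 0.0196]
0.661 [0.     0.0197 0.0218]
31 [ 0.66643831 -0.0094078   0.1452886 ]
```

>>> jog_arm(travel=[[0,0.002,0.002],[0,0.004,0.0043],[0,0.006,0.0064],[0,0.008,0.0086],[0,0.01,0.0108],[0,0.01,0.0108],[0,0.01,0.0108],[0,0.01,0.0108],[0,0.01,0.0108],[0,0.01,0.0108]], dr=[[0,0,0],[0,0,0],[0,0,0],[0,0,0],[0,0,0],[0,0,0],[0,0,0],[0,0,0],[0,0,0],[0,0,0]], claw=[0,0,0,0,0,0,0,0,0,0])

```text
time_s: 21.55
tcp_pos: [0.4746, -0.0874, 0.2348]
eef_rot: [180.0, 0.0, 3.7]
contact_force: [-2.2, -1.3, -1.0]
gripper_width: 0.0102
gripper_force: 20.0
```

```bash
python3 - <<'E'
from h import *
t=st()
c=r.capture("side"); P=pts(c); hsv=cv2.cvtColor(c["pixels"],cv2.COLOR_RGB2HSV); H,S,V=[hsv[...,i] for i in range(3)]
o=(H<14)&(S>150)&(V>110)&(abs(P[...,0]-.67)<.03)&(abs(P[...,1]-.0)<.08)&(P[...,2]>.05);q=np.median(P[o],0);print(o.sum(),q)
E
```

```text
[ 0.47457867 -0.08741532  0.23481573] 0.01018007993144526 F [-2.2 -1.3 -1. ] lid 0.6924541396214112 rad 0.24421000837949922
32 [ 0.66653611 -0.0138966   0.14634149]
```

>>> jog_arm(travel=[[0,0.002,0.0022],[0,0.004,0.0044],[0,0.006,0.0066],[0,0.008,0.0088],[0,0.01,0.011],[0,0.01,0.011],[0,0.01,0.011],[0,0.01,0.011],[0,0.01,0.011],[0,0.01,0.011]], dr=[[0,0,0],[0,0,0],[0,0,0],[0,0,0],[0,0,0],[0,0,0],[0,0,0],[0,0,0],[0,0,0],[0,0,0]], claw=[0,0,0,0,0,0,0,0,0,0])

```text
time_s: 22.85
tcp_pos: [0.475, -0.0923, 0.2293]
eef_rot: [-180.0, 0.0, 3.7]
contact_force: [-3.1, 1.0, -3.3]
gripper_width: 0.0102
gripper_force: 20.0
```

```bash
python3 - <<'E'
from h import *
t=st(); arc(t,t-.03,6)
c=r.capture("side"); P=pts(c); hsv=cv2.cvtColor(c["pixels"],cv2.COLOR_RGB2HSV); H,S,V=[hsv[...,i] for i in range(3)]
o=(H<14)&(S>150)&(V>110)&(abs(P[...,0]-.67)<.03)&(abs(P[...,1]-.0)<.08)&(P[...,2]>.05);q=np.median(P[o],0);print(o.sum(),q)
E
```

```text
[ 0.47495296 -0.09229485  0.22932114] 0.010197704931099307 F [-3.1  1.  -3.3] lid 0.6623285106958248 rad 0.2442642226791918
0.656 [-0.      0.0019  0.0022]
0.65 [0.     0.0038 0.0045]
0.644 [0.     0.0057 0.0068]
0.638 [-0.      0.0075  0.0091]
0.632 [0.     0.0094 0.0113]
30 [ 0.66992915 -0.01284115  0.14521627]
```

>>> jog_arm(travel=[[0,0.001,0.0011],[0,0.0019,0.0022],[0,0.0028,0.0034],[0,0.0038,0.0045],[0,0.0047,0.0056],[0,0.0057,0.0068],[0,0.0057,0.0068],[0,0.0057,0.0068],[0,0.0057,0.0068],[0,0.0057,0.0068]], dr=[[0,0,0],[0,0,0],[0,0,0],[0,0,0],[0,0,0],[0,0,0],[0,0,0],[0,0,0],[0,0,0],[0,0,0]], claw=[0,0,0,0,0,0,0,0,0,0])

```text
time_s: 24.15
tcp_pos: [0.4751, -0.0952, 0.2259]
eef_rot: [180.0, 0.0, 3.7]
contact_force: [-4.2, -0.8, -3.0]
gripper_width: 0.0102
gripper_force: 20.0
```

```bash
python3 - <<'E'
from h import *
t=st(); arc(t,t-.03,6)
c=r.capture("side"); P=pts(c); hsv=cv2.cvtColor(c["pixels"],cv2.COLOR_RGB2HSV); H,S,V=[hsv[...,i] for i in range(3)]
o=(H<14)&(S>150)&(V>110)&(abs(P[...,0]-.67)<.03)&(abs(P[...,1]-.0)<.08)&(P[...,2]>.05);q=np.median(P[o],0);print(o.sum(),q)
save("s5",c); cv2.imwrite("pics/s5c.png",cv2.resize(c["pixels"][120:270,180:340,::-1],(640,600),interpolation=cv2.INTER_CUBIC))
E
```

```text
[ 0.47511497 -0.09522877  0.22592698] 0.010186092100705365 F [-4.2 -0.8 -3. ] lid 0.6439551054047662 rad 0.24434306206719555
0.638 [0.     0.0019 0.0023]
0.632 [0.     0.0037 0.0046]
0.626 [0.     0.0055 0.0069]
0.62 [0.     0.0074 0.0092]
0.614 [-0.      0.0092  0.0115]
13 [ 0.68216707 -0.01161424  0.14561895]
```

View pics/s5c.png

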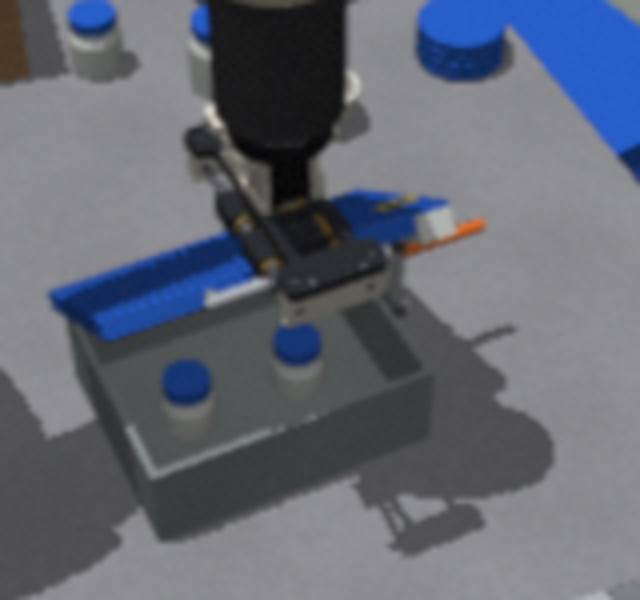

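The rod stands upright under the lid's edge around (400,280), and the peg at (445,235) no longer moves. I can't feel any bearing yet, so I'll keep lowering in small steps.

>>> jog_arm(travel=[[0,0.001,0.0011],[0,0.0019,0.0023],[0,0.0028,0.0034],[0,0.0037,0.0046],[0,0.0037,0.0046],[0,0.0037,0.0046],[0,0.0037,0.0046],[0,0.0037,0.0046],[0,0.0037,0.0046],[0,0.0037,0.0046]], dr=[[0,0,0],[0,0,0],[0,0,0],[0,0,0],[0,0,0],[0,0,0],[0,0,0],[0,0,0],[0,0,0],[0,0,0]], claw=[0,0,0,0,0,0,0,0,0,0])

```text
time_s: 25.45
tcp_pos: [0.4752, -0.0969, 0.2238]
eef_rot: [-180.0, -0.0, 3.7]
contact_force: [-4.9, 1.3, -1.6]
gripper_width: 0.0103
gripper_force: 20.0
```

```bash
python3 - <<'E'
from h import *
t=st(); arc(t,t-.03,6)
E
```

```text
[ 0.47524298 -0.09692875  0.22384587] 0.010322913138844394 F [-4.9  1.3 -1.6] lid 0.6329457985001362 rad 0.24435652611112904
0.627 [0.     0.0018 0.0023]
0.621 [-0.      0.0037  0.0046]
0.615 [-0.      0.0055  0.0069]
0.609 [-0.      0.0073  0.0093]
0.603 [-0.      0.009   0.0116]
```

>>> jog_arm(travel=[[0,0.001,0.0011],[0,0.0018,0.0023],[0,0.0028,0.0034],[0,0.0037,0.0046],[0,0.0037,0.0046],[0,0.0037,0.0046],[0,0.0037,0.0046],[0,0.0037,0.0046],[0,0.0037,0.0046],[0,0.0037,0.0046]], dr=[[0,0,0],[0,0,0],[0,0,0],[0,0,0],[0,0,0],[0,0,0],[0,0,0],[0,0,0],[0,0,0],[0,0,0]], claw=[0,0,0,0,0,0,0,0,0,0])

```text
time_s: 26.7
tcp_pos: [0.4754, -0.0987, 0.2218]
eef_rot: [-180.0, -0.0, 3.7]
contact_force: [-6.2, 2.6, 0.9]
gripper_width: 0.0102
gripper_force: 20.0
```

```bash
python3 - <<'E'
from h import *
t=st(); arc(t,t-.03,6)
c=r.capture("scene"); save("c6",c)
cv2.imwrite("pics/c6c.png",cv2.resize(c["pixels"][140:260,190:320,::-1],(650,600),interpolation=cv2.INTER_CUBIC))
P=pts(c); hsv=cv2.cvtColor(c["pixels"],cv2.COLOR_RGB2HSV); H,S,V=[hsv[...,i] for i in range(3)]
o=(H<14)&(S>150)&(V>90)&(abs(P[...,0]-.65)<.06)&(abs(P[...,1]-.0)<.08)&(P[...,2]>.05);print(P[o].round(3)[::4])
E
```

```text
[ 0.47535115 -0.09865981  0.22176618] 0.010239125682156236 F [-6.2  2.6  0.9] lid 0.6218684587679442 rad 0.24442391318602733
0.616 [0.     0.0018 0.0023]
0.61 [0.     0.0036 0.0047]
0.604 [0.     0.0054 0.007 ]
0.598 [0.     0.0071 0.0094]
0.592 [-0.      0.0089  0.0117]
[[ 0.621 -0.016  0.144]
 [ 0.629 -0.011  0.151]
 [ 0.628 -0.009  0.146]
 [ 0.634 -0.008  0.15 ]
 [ 0.637 -0.007  0.149]
 [ 0.642 -0.016  0.144]
 [ 0.646 -0.015  0.145]
 [ 0.648 -0.009  0.144]
 [ 0.651 -0.006  0.144]
 [ 0.659 -0.007  0.146]
 [ 0.669 -0.006  0.146]
 [ 0.675 -0.014  0.143]
 [ 0.683 -0.012  0.146]
 [ 0.685 -0.004  0.145]
 [ 0.692 -0.005  0.146]
 [ 0.697 -0.01   0.143]]
```

View pics/c6c.png

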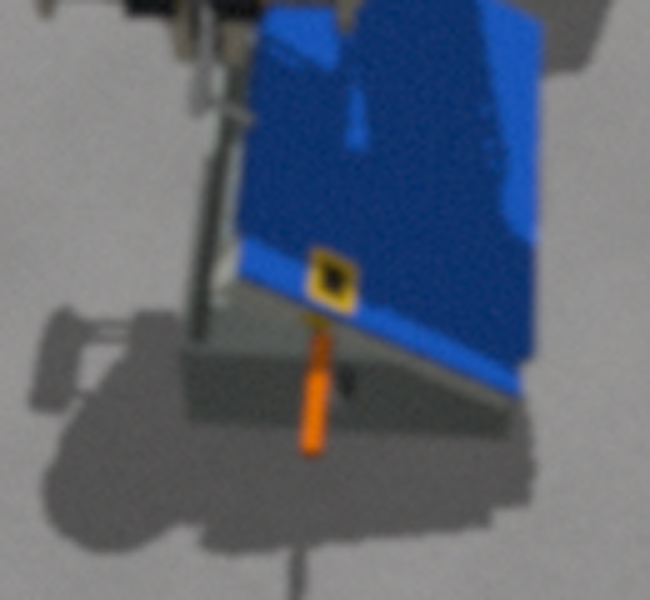

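>>> jog_arm(travel=[[0,0.001,0.0011],[0,0.0018,0.0023],[0,0.0028,0.0034],[0,0.0036,0.0047],[0,0.0036,0.0047],[0,0.0036,0.0047],[0,0.0036,0.0047],[0,0.0036,0.0047],[0,0.0036,0.0047],[0,0.0036,0.0047]], dr=[[0,0,0],[0,0,0],[0,0,0],[0,0,0],[0,0,0],[0,0,0],[0,0,0],[0,0,0],[0,0,0],[0,0,0]], claw=[0,0,0,0,0,0,0,0,0,0])

```text
time_s: 28.0
tcp_pos: [0.4755, -0.1002, 0.2197]
eef_rot: [-180.0, -0.0, 3.7]
contact_force: [-7.4, 4.8, 3.4]
gripper_width: 0.01
gripper_force: 20.0
```

```bash
python3 - <<'E'
from h import *
t=st(); arc(t,t-.03,6); s=r.get_state(); print(s["moment"])
E
```

```text
[ 0.47550242 -0.10022547  0.21973484] 0.01002931255860756 F [-7.4  4.8  3.4] lid 0.6113595366185285 rad 0.24442181736911714
0.605 [0.     0.0018 0.0023]
0.599 [0.     0.0036 0.0047]
0.593 [0.     0.0053 0.0071]
0.587 [0.     0.007  0.0094]
0.581 [0.     0.0088 0.0118]
[ 1.7726467  2.707093  -0.0508871]
```

```bash
python3 - <<'E'
from h import *
c=r.capture("scene"); P=pts(c); hsv=cv2.cvtColor(c["pixels"],cv2.COLOR_RGB2HSV); H,S,V=[hsv[...,i] for i in range(3)]
m=(H>100)&(H<130)&(S>120)&(abs(P[...,0]-.48)<.15)&(P[...,1]>-.06)&(P[...,1]<.1)&(P[...,2]>.11)&(P[...,2]<.25)
m=cv2.erode(m.astype(np.uint8),np.ones((3,3)))>0; q=P[m]
for _ in range(3):
    mu=q.mean(0); n=np.linalg.svd(q-mu,full_matrices=False)[2][2]; d=(q-mu)@n; q=q[abs(d)<2.5*d.std()]
n*=np.sign(n[2]); a=np.radians(YAW+90); ex=np.array([np.cos(a),np.sin(a),0])
print(len(q),n,d.std(),"lid tilt",np.arctan2(n@ex,n[2]),"roll",n@[np.sin(a),-np.cos(a),0])
st()
c=r.capture("side"); cv2.imwrite("pics/s7c.png",cv2.resize(c["pixels"][150:230,240:340,::-1],(750,600),interpolation=cv2.INTER_CUBIC))
E
```

```text
3059 [-0.03761942  0.57201573  0.81937951] 0.0014213112293379058 lid tilt 0.6104666580577098 roll -0.0016280210685998622
[ 0.47550704 -0.10019309  0.21976577] 0.01011388369787442 F [-7.7  4.1  3.4] lid 0.6115396979306301 rad 0.24441522951546416
```

View pics/s7c.png

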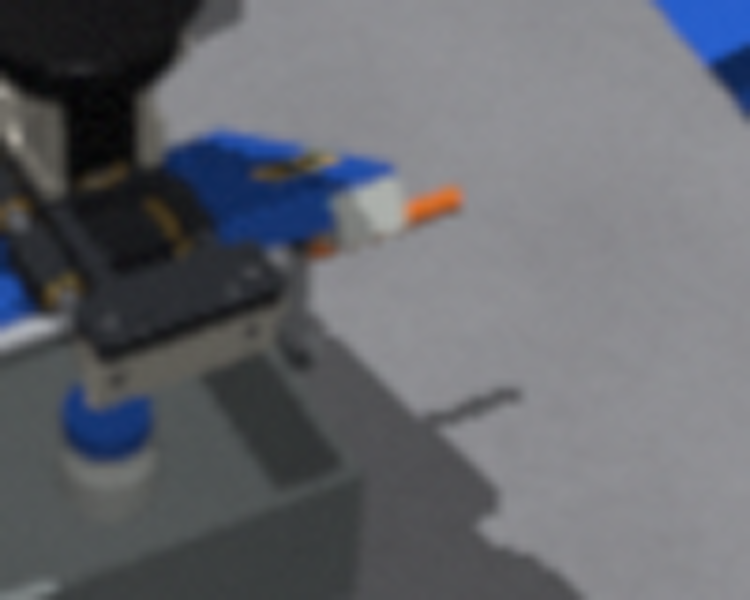

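>>> jog_arm(travel=[[0,0.0005,0.0006],[0,0.001,0.0012],[0,0.0014,0.0018],[0,0.0018,0.0023],[0,0.0018,0.0023],[0,0.0018,0.0023],[0,0.0018,0.0023],[0,0.0018,0.0023],[0,0.0018,0.0023],[0,0.0018,0.0023]], dr=[[0,0,0],[0,0,0],[0,0,0],[0,0,0],[0,0,0],[0,0,0],[0,0,0],[0,0,0],[0,0,0],[0,0,0]], claw=[0,0,0,0,0,0,0,0,0,0])

```text
time_s: 29.35
tcp_pos: [0.4756, -0.1008, 0.219]
eef_rot: [-179.9, -0.1, 3.7]
contact_force: [-9.4, 7.5, 6.9]
gripper_width: 0.0102
gripper_force: 20.0
```

```bash
python3 - <<'E'
from h import *
t=st(); s=r.get_state(); print(s["moment"])
E
```

```text
[ 0.47556887 -0.10077818  0.21899186] 0.010207550276285579 F [-9.4  7.5  6.9] lid 0.6075634905205409 rad 0.244412502936133
[ 2.71293379  3.4027748  -0.03772589]
```

>>> jog_arm(travel=[[0,-0.0018,-0.0023],[0,-0.0018,-0.0023],[0,-0.0018,-0.0023],[0,-0.0018,-0.0023],[0,-0.0018,-0.0023],[0,-0.0018,-0.0023],[0,-0.0018,-0.008],[0,-0.0018,-0.016],[0,-0.0018,-0.024],[0,-0.0018,-0.03]], dr=[[0,0,0],[0,0,0],[0,0,0],[0,0,0],[0,0,0],[0,0,0],[0,0,0],[0,0,0],[0,0,0],[0,0,0]], claw=[0,0,0.16,0.16,0.16,0.16,0.16,0.17,0.18,0.2])

```text
time_s: 30.6
tcp_pos: [0.4756, -0.1008, 0.2334]
eef_rot: [180.0, -0.0, 3.7]
contact_force: [-0.2, 0.3, 0.2]
gripper_width: 0.0167
gripper_force: 0.0
```

```bash
python3 - <<'E'
from h import *
t=st()
E
```

```text
[ 0.47561314 -0.10078522  0.23335051] 0.016723174218750372 F [-0.2  0.3  0.2] lid 0.652656072269852 rad 0.25337202388120106
```

Free, with no contact force. I'll raise the arm clear and check the lid.

>>> jog_arm(travel=[[0,0,-0.04],[0,0,-0.1],[0,0,-0.16],[0,0,-0.22],[0,0,-0.28],[0,0,-0.3],[0,0,-0.3],[0,0,-0.3],[0,0,-0.3],[0,0,-0.3]], dr=[[0,0,0],[0,0,0],[0,0,0],[0,0,0],[0,0,0],[0,0,0],[0,0,0],[0,0,0],[0,0,0],[0,0,0]], claw=[0.2,0.2,0.2,0.2,0.2,0.2,0.2,0.2,0.2,0.2])

```text
time_s: 31.85
tcp_pos: [0.4754, -0.1007, 0.3824]
eef_rot: [180.0, 0.1, 3.7]
contact_force: [-0.2, 0.9, 1.1]
gripper_width: 0.0176
gripper_force: 0.0
```

```bash
python3 - <<'E'
from h import *
a=np.radians(YAW+90); ex=np.array([np.cos(a),np.sin(a),0])
for n_ in("scene","side"):
    c=r.capture(n_); P=pts(c); hsv=cv2.cvtColor(c["pixels"],cv2.COLOR_RGB2HSV); H,S,V=[hsv[...,i] for i in range(3)]
    m=(H>100)&(H<130)&(S>120)&(abs(P[...,0]-.48)<.15)&(P[...,1]>-.06)&(P[...,1]<.1)&(P[...,2]>.11)&(P[...,2]<.25)
    m=cv2.erode(m.astype(np.uint8),np.ones((3,3)))>0; q=P[m]
    if len(q)>50:
        for _ in range(3):
            mu=q.mean(0); n=np.linalg.svd(q-mu,full_matrices=False)[2][2]; d=(q-mu)@n; q=q[abs(d)<2.5*d.std()]
        n*=np.sign(n[2]); print(n_,len(q),"lid",np.arctan2(n@ex,n[2]),q.mean(0))
    o=(H<14)&(S>150)&(V>110)&(abs(P[...,0]-.67)<.03)&(abs(P[...,1]-.0)<.08)&(P[...,2]>.05);print("peg",np.median(P[o],0))
    if n_=="side": cv2.imwrite("pics/s8c.png",cv2.resize(c["pixels"][140:270,180:340,::-1],(720,585),interpolation=cv2.INTER_CUBIC))
E
```

```text
scene 3406 lid 0.6189419069879845 [0.48894363 0.01734782 0.16988856]
peg [ 0.6687773  -0.0093758   0.14602246]
side 620 lid 0.6214801013041283 [0.46684542 0.01371577 0.16928256]
peg [ 0.68196733 -0.01592462  0.14635242]
```

View pics/s8c.png

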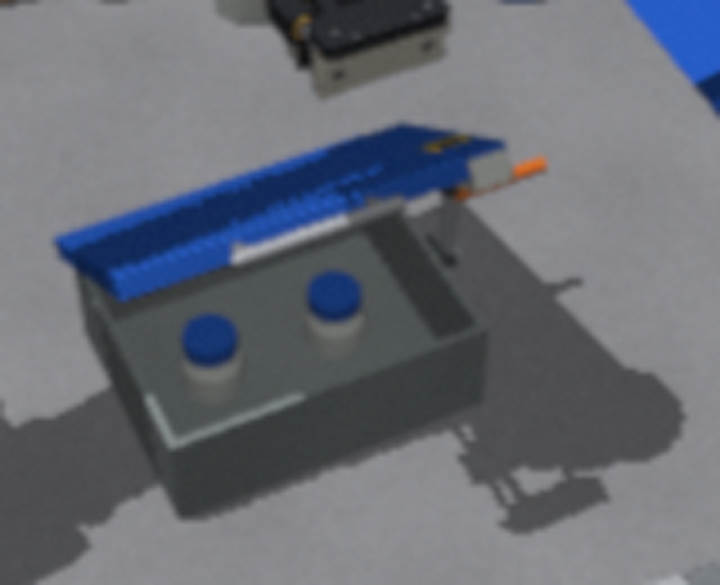

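The lid rests at 0.62 rad on the upright rod under the yellow frame (450,145). It had been pressed to 0.607 against the stiff pad and sprang back slightly. The jars are upright and the gripper is clear, so I'm handing in.

```bash
python3 -c "
from plant import r
print(r.close_job())"
```

```text
the job is handed in; nothing more can be done
None
```

The job is handed in, with no verdict returned. The lid rests at about 0.62 rad on the upright prop rod. The pressing force and spring-back show the tip is on the pad, though I could not see it inside the hole. The jars in the chest are upright, nothing else looked disturbed, and the arm is clear.

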